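# Roll a grinder's roller across the check plate onto the yellow line

### The arm

A 6-joint arm with a two-finger parallel gripper is mounted at the origin on the work surface. World frame = base frame: x ahead of the robot, y to its left, z up, the work surface at z = 0. Lengths are in m, angles in rad, forces in N, time in s.
With the tool pointing down it reaches from about 0.25 to 0.775 m from the base axis. Payload 4 kg.
Tool frame: the origin (TCP) lies midway between the tips of the shut fingers; the grasp point (between the pads) lies 19 mm behind it (robot.pinch_z is the distance from the TCP to the grasp point, in m); x points along the fingers, y is the direction in which the jaws open and shut, and the axes are right-handed (so a half turn about x gives the same grasp; the last joint's range is limited). The gripper opens to 94 mm and grips with 3 to 60 N. Pads are 16 mm wide; open, the fingers measure 119 mm over their backs; the gripper's body (75 mm by 177 mm) begins 78 mm behind the grasp point.
Start: joints at [1.141, 0.087, 1.371, -0, 1.684, -0.103], TCP at [0.177, 0.521, 0.206] pointing down, gripper open.
Joint ranges: [-3.1, 3.1], [-0.76, 2.03], [0.27, 2.55], [-1.08, 4.22], [0.17, 2.65], [-2.57, 2.57]. Speed limits (rad/s): [2.79, 2.79, 3.14, 3.14, 3.14, 3.14].

### API

Orientations are given as [roll, pitch, yaw] about the fixed x, y, z axes, in that order (R = Rz(yaw) Ry(pitch) Rx(roll)).
In Python, from bench import robot, imaging gives the robot as it stands. The module is installed in compiled form; this text tells all that it offers.
- The arm moves only by the tool drive_tool, never from a script. Its argument "commands" is a list that holds one entry, the list of rows, each a list of 4 numbers: the shift along the tool's x, y, z as a fraction of full scale, then the turn about the tool's x as a fraction of full scale. A call has 1 to 20 rows; each row shifts and turns the commanded pose from where the row before left it, along the tool's axes as they then stand; what a row does not reach is not made up. Full scale, the value 1, is 0.25 m for a shift and 360 degrees for a turn. A row lasts 1/10 s, in which the tool goes at most 50 mm and 8.59 degrees, less where a joint would pass 70% of its speed; a pose out of reach is approached as far as the arm can. A call with a number of a shift or a turn outside -1 to 1 is refused whole. A call with a gripper value outside its range is refused whole. "grip" is the opening, from 0 (shut) to 1 (fully open), set as the call begins (left out, the last holds). The fingers move at their own pace and stop on an object; the grip force is fixed at half the most. Time passes only in rows, so rows that do not move let the fingers close. It gives the time, the measured TCP pose, the force and the opening at its end, in the units of the state.
- robot.get_obs(): the state, without advancing time (a new reading comes with each control period).
- imaging.snapshot(name): name is "scene" or "top"; returns a dict with "pixels" (384x512x3 uint8, red, green, blue), "z_map" (384x512 float32, m along the optical axis (not along the pixel's ray), 0 where there is no reading), "mtx" (3x3 intrinsics, pixels), "extrinsics" (4x4, takes a point from world to camera coordinates). Camera axes: x right, y up, looking along -z (the intrinsics and any distortion apply to the point x, -y, -z); pixel columns grow to the right and rows downward; lengths in m; the calibration is good to about 2 mm. A picture is of the moment at which its call begins.
- robot.close_job(): hands the job in, once; it reports no verdict.
The state is a dict: "time": time; "joint_positions": joint angles; "qvel": joint speeds; "joint_torque": joint torques, N m; "tool_pos": TCP position; "ee_rot": TCP orientation; "wrist_force": force on the tool from outside, world axes, zero at the start; "wrist_torque": the same for the moment, N m; "width": finger opening in m.
Only numpy, scipy, OpenCV 4.12 (cv2) and the standard library are available. Lean on these libraries where they do the work, as an engineer would, in place of code of your own. Each camera call takes 0.05 s, during which the arm holds its last target.

### The job

Check that the red roller runs true: with the fingertips on its top, push it sideways so that it rolls (not slides) across the grey plate, as many strokes as you need, until it lies at rest along the yellow line, centred over it. Do not grip or lift it, do not shove it low from the side, and keep it on the plate. Leave everything else on the bench where it is, and take your hand away at the end.

Things in the scene. Friction and masses are not known exactly. Their poses are not given: they have to be found in the camera images.
- roller_center (a point): Centre of the red rubber-sleeved roller that is to be rolled: a lying cylinder, 40 mm diameter, 100 mm long, resting on the grey plate (centre 40 mm, top 60 mm above the table). The point lies half-way along its axis; its x axis runs along the roller, its z axis points out through the white chalk stripe drawn along the sleeve, which faces straight up at the start.
- roller: The same roller, origin also at its centre, about 0.25 to 0.5 kg. The rubber grips plate and fingers, rolls with little slip and soon stops by itself when left. A fingertip pressed lightly on its top moves twice as far as the roller's centre, so the tip runs ahead of it and a long way needs several strokes.
- yellow_line_mid (a point): Middle of the painted yellow line, the target: 150 mm long, 6 mm wide, flat on the plate's top face (20 mm above the table). The line runs along this point's x axis; the roller starts nearly parallel to it, some 55 to 105 mm away along this point's y axis (either sign).
- blue_line_mid (a point): Middle of the painted blue line, same size, on the other side of the roller. Not the target. Yellow and blue may be on either side.
- plate: Dark grey flat check plate, fixed to the table: 190 mm (its x) by 300 mm (its y), 20 mm thick; origin at the centre of its underside, on the table. The lines run along its x axis and the roller rolls along its y axis.
- spare_roller: Blue spare roller standing on end just beyond the plate's far long edge, 40 mm diameter, about 106 mm tall; origin at its foot. Leave alone.
- weight: Small brass weight with a waist, 24 mm diameter, 36 mm tall, standing on the plate beside the rolling lane (its axis 79 mm or so from the plate's long centre line, on the far side); origin at its foot. Leave alone.
- whetstone: Grey and brown whetstone lying beyond the plate's far long edge, 120 x 45 x 24 mm; origin under its centre. Leave alone.
- screwdriver: Screwdriver with a green handle, 200 mm long, lying along the plate's near long edge; origin under its middle. Leave alone.
- hammer: Hammer with a wooden handle, 280 mm long, lying to the left; origin under its middle. Leave alone.
- oil: Yellow oil bottle, 60 mm diameter, 150 mm tall, standing to the right; origin at its foot. Leave alone.
- mug: White mug, 80 mm across, 90 mm tall, standing to the right; origin at its foot. Leave alone.
There are look-alikes about, which are no part of the job. What is shaped like the roller but green or turquoise is not meant.

How it is judged:
By the outcome, as a careful person would: the job done as asked, in the order asked, and still so for the second after the job is handed in, with the robot touching nothing.
It also fails if it takes over 51 s, if anything falls off the work surface, if the arm or the gripper's body presses on something with over 40 N, if the wrist force passes 120 N, or if a joint passes its speed limit or range.

## Working session

There is one attempt and no reset: what is moved stays moved. The work goes in short steps, Python scripts to look and compute and a tool call to move; the robot and the scene stay as the last step left them, time stands still between calls to the robot, and variables do not carry over. Pictures are saved under pics/ and viewed, and the job is handed in when it is done.

Besides the shell and the picture viewer there is one more tool, called after "Emit:" as name(argument=value, ...) on one line, values as JSON. drive_tool: Moves the arm, as the interface text tells. Shift numbers are shares of 0.25 m and turn numbers shares of 360 degrees, none past 1 either way. Its arguments: {"type":"object","properties":{"commands":{"type":"array","items":{"type":"array","items":{"type":"array","items":{"type":"number","minimum":-1,"maximum":1}}}},"grip":{"type":"number"}},"required":["commands"]}

```bash
mkdir -p pics; cat > h.py <<'E'
from bench import robot, imaging
import numpy as np, cv2
def snap(n,f):
    s=imaging.snapshot(n); cv2.imwrite('pics/'+f,cv2.cvtColor(s['pixels'],cv2.COLOR_RGB2BGR)); return s
def onplane(s,uv,z):
    K=np.array(s['mtx']);E=np.array(s['extrinsics']);R=E[:3,:3];t=E[:3,3]
    uv=np.atleast_2d(uv).astype(float)
    d=np.linalg.inv(K)@np.c_[uv,np.ones(len(uv))].T
    d=d*np.array([[1],[-1],[-1]])
    c=-R.T@t; w=R.T@d
    return (c[:,None]+w*(z-c[2])/w[2]).T
E
python3 - <<'E'
from h import *
print(robot.get_obs())
for n in ['top','scene']:
    s=snap(n,n+'0.png'); print(s['mtx'],s['extrinsics'],s.keys())
E
```

```text
{'time': 0.0, 'joint_positions': array([ 1.14088301e+00,  8.79815520e-02,  1.37225054e+00,  2.09070719e-05,
        1.68359732e+00, -1.03116428e-01]), 'qvel': array([-0.00055191, -0.00077108,  0.00273043, -0.00012387, -0.00033678,
       -0.00021047]), 'joint_torque': array([-8.57588093e-04, -3.40183496e+01, -3.02426326e+01,  7.15943123e-02,
        3.29133833e-02, -1.51764234e-04]), 'tool_pos': array([0.17633231, 0.52038831, 0.20429156]), 'ee_rot': array([-1.68320244,  1.56855947, -2.009997  ]), 'wrist_force': array([ 0.21496613,  0.71366197, -0.53965844]), 'wrist_torque': array([-0.03714617, -0.00251571, -0.0201511 ]), 'width': 0.09414030999518272}
[[423.51589774   0.         256.05739853]
 [  0.         423.51589774 192.60370762]
 [  0.           0.           1.        ]] [[-0.0022779  -0.99998563  0.00485306 -0.02073671]
 [ 0.98527962 -0.00141478  0.17094465 -0.53268574]
 [-0.17093533  0.00517102  0.98526868 -1.3137229 ]
 [ 0.          0.          0.          1.        ]] dict_keys(['pixels', 'z_map', 'mtx', 'extrinsics'])
[[444.36328729   0.         252.32042444]
 [  0.         444.36328729 196.18423623]
 [  0.           0.           1.        ]] [[-0.26405333  0.96434309 -0.01783932  0.17361719]
 [-0.62238154 -0.15623051  0.76696365  0.28055361]
 [ 0.73682905  0.21362217  0.64144253 -1.5515464 ]
 [ 0.          0.          0.          1.        ]] dict_keys(['pixels', 'z_map', 'mtx', 'extrinsics'])
```

View pics/top0.png

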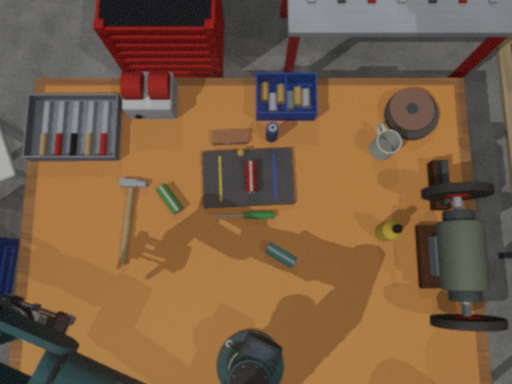

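View pics/scene0.png

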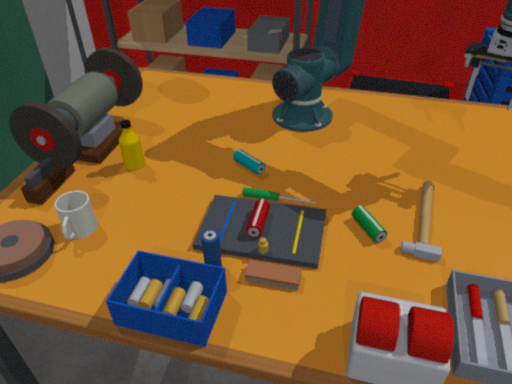

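Top view: plate spans about (203–295, 148–207), red roller at (251,176), yellow line at (221,178) to its left, blue at (275,175), brass weight at (240,152). The green and turquoise look-alikes are off the plate.

```bash
cat >> h.py <<'E'
def rect(s,m,z,lab):
    m=m.astype(np.uint8); n,l,st,c=cv2.connectedComponentsWithStats(m)
    if n<2: print(lab,'none');return
    k=1+np.argmax(st[1:,4]); cs,_=cv2.findContours((l==k).astype(np.uint8),0,1)
    pts=onplane(s,cs[0][:,0,:],z)[:,:2]
    a=onplane(s,np.argwhere(l==k)[:,::-1],z)[:,:2]
    ctr=a.mean(0); u,sv,vt=np.linalg.svd(a-ctr,full_matrices=False); d=vt[0]*np.sign(vt[0][0])
    q=(a-ctr)@np.c_[d,[-d[1],d[0]]]
    mid=ctr+ (q[:,0].max()+q[:,0].min())/2*d
    print(lab,'n',st[k,4],'mean',ctr.round(4),'mid',mid.round(4),'ang deg',np.degrees(np.arctan2(d[1],d[0])).round(2),'len',np.ptp(q,axis=0).round(4)); return ctr,d
def meas(s,name):
    hsv=cv2.cvtColor(s['pixels'],cv2.COLOR_RGB2HSV).astype(int);H,S,V=hsv[...,0],hsv[...,1],hsv[...,2]
    win=np.zeros(H.shape,bool)
    if name=='top': win[146:210,200:298]=1
    else: win[195:268,190:330]=1
    red=((H<8)|(H>172))&(S>110)&win
    yel=(H>23)&(H<35)&(S>120)&win
    if name=='top': yel[:, 232:]=0
    else: yel[:, :285]=0
    blu=(H>105)&(H<130)&(S>90)&win
    if name!='top': blu[:,:220]&=True
    rect(s,yel,.02,name+' yellow'); rect(s,blu,.02,name+' blue')
    rect(s,red,.04,name+' red@.04'); rect(s,red,.05,name+' red@.05')
    g=(S<70)&(V<110)&win
    rect(s,g|red|blu|yel,.02,name+' plate')
    wm=(H>15)&(H<30)&(S>120)&(V>100)
    w=np.zeros_like(wm)
    if name=='top': w[147:160,232:246]=1
    else: w[232:256,255:272]=1
    rect(s,wm&w,.03,name+' weight')
def crop(s,name,f):
    p=s['pixels']; p=p[135:215,190:305] if name=='top' else p[180:275,185:340]
    cv2.imwrite('pics/'+f,cv2.cvtColor(cv2.resize(p,None,fx=5,fy=5,interpolation=cv2.INTER_CUBIC),cv2.COLOR_RGB2BGR))
E
python3 - <<'E'
from h import *
for n in ['top','scene']:
    s=imaging.snapshot(n); crop(s,n,n+'1.png'); meas(s,n)
E
```

```text
top yellow n 108 mean [0.5854 0.0972] mid [0.5867 0.0972] ang deg 2.55 len [0.1481 0.0083]
top blue n 133 mean [ 0.5957 -0.0819] mid [ 0.595  -0.0819] ang deg 2.66 len [0.1453 0.0101]
top red@.04 n 130 mean [0.5862 0.0088] mid [0.5887 0.0088] ang deg 1.17 len [0.0996 0.0152]
top red@.05 n 130 mean [0.5841 0.0086] mid [0.5866 0.0086] ang deg 1.17 len [0.0989 0.0151]
top plate n 4615 mean [0.5878 0.0051] mid [0.5878 0.0059] ang deg -87.19 len [0.2939 0.1883]
top weight n 45 mean [0.6719 0.0295] mid [0.6717 0.0295] ang deg -2.35 len [0.0275 0.0173]
scene yellow n 154 mean [0.5887 0.0966] mid [0.5854 0.0965] ang deg 2.46 len [0.1533 0.0086]
scene blue n 734 mean [ 0.6817 -0.0884] mid [ 0.6393 -0.089 ] ang deg 0.74 len [0.2437 0.0817]
scene red@.04 n 418 mean [ 0.5822 -0.0034] mid [ 0.585  -0.0033] ang deg 2.79 len [0.1379 0.042 ]
scene red@.05 n 418 mean [ 0.5927 -0.0006] mid [ 5.955e-01 -4.000e-04] ang deg 2.79 len [0.136  0.0414]
scene plate n 6742 mean [0.6102 0.0086] mid [0.6102 0.0089] ang deg -80.47 len [0.3153 0.2561]
scene weight n 126 mean [0.6645 0.0279] mid [0.6634 0.0276] ang deg 15.44 len [0.0514 0.0213]
```

View pics/top1.png

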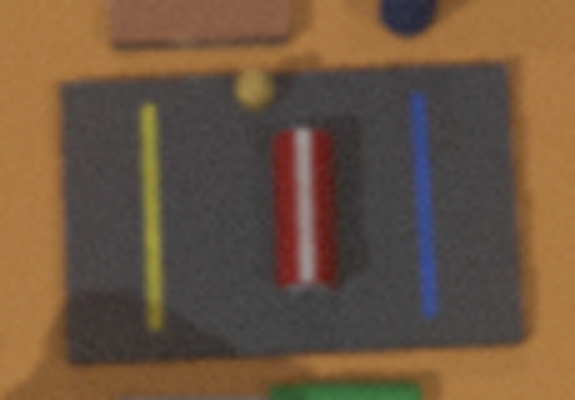

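View pics/scene1.png

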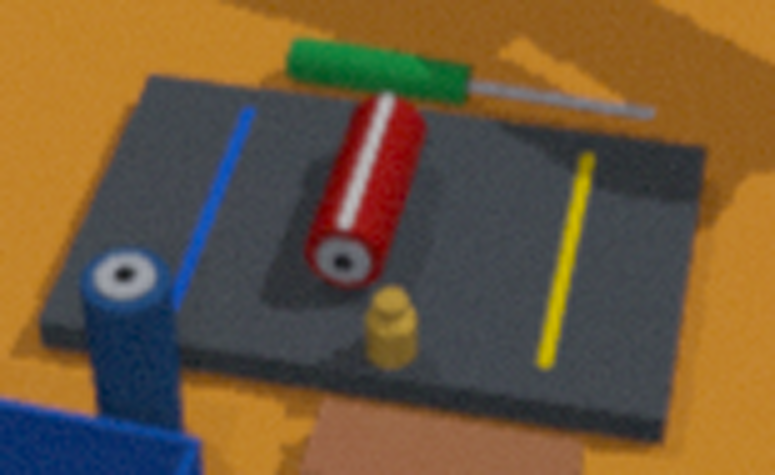

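```bash
cat >> h.py <<'E'
def lane(s,z=.05,lab=''):
    hsv=cv2.cvtColor(s['pixels'],cv2.COLOR_RGB2HSV).astype(int);H,S,V=hsv[...,0],hsv[...,1],hsv[...,2]
    win=np.zeros(H.shape,bool); win[154:200,206:285]=1
    red=((H<8)|(H>172))&(S>110)
    hull=np.zeros(H.shape,np.uint8)
    p=np.argwhere(red&win)[:,::-1].astype(np.int32)
    cv2.fillConvexPoly(hull,cv2.convexHull(p),1)
    for zz in (.04,z): rect(s,hull>0,zz,'roller@%.3f'%zz)
    rect(s,(V>120)&(S<90)&win,.06,'stripe@.06')
E
python3 - <<'E'
from h import *
from scipy.spatial.transform import Rotation as R
s=imaging.snapshot('top'); lane(s)
o=robot.get_obs(); print(R.from_euler('xyz',o['ee_rot']).as_matrix().round(3))
E
```

```text
roller@0.040 n 404 mean [ 0.5879 -0.0039] mid [ 0.5886 -0.0038] ang deg 2.93 len [0.1011 0.0433]
roller@0.050 n 404 mean [ 0.5858 -0.0039] mid [ 0.5865 -0.0039] ang deg 2.93 len [0.1003 0.043 ]
stripe@.06 n 91 mean [ 0.5857 -0.0041] mid [ 0.586 -0.004] ang deg 2.78 len [0.0952 0.0097]
[[-0.     0.321  0.947]
 [-0.001  0.947 -0.321]
 [-1.    -0.001 -0.   ]]
```

Emit:
drive_tool(commands=[[[0,0,0,0.0238],[0,0,0,0.0238],[0,0,0,0.0238],[0,0,0,0.0238],[0,0,0,0.0238],[0,0,0,0.0238],[0,0,0,0.0238],[0,0,0,0.0238],[0,0,0,0.001]]], grip=0.5)

```text
time: 1.15
tool_pos: [0.1765, 0.5208, 0.2053]
ee_rot: [-0.563, 1.57, -2.093]
wrist_force: [-1.0, -0.7, 0.3]
width: 0.0468
```

Emit:
drive_tool(commands=[[[0,0.0856,0.122,0],[0,0.0856,0.122,0],[0,0.0856,0.122,0],[0,0.0856,0.122,0],[0,0.0856,0.122,0],[0,0.0856,0.122,0],[0,0.0856,0.122,0],[0,0.0856,0.122,0],[0,0.0856,0.122,0],[0,0.0856,0.122,0],[0,0.0856,0.122,0],[0,0.0856,0.122,0],[0,0.0856,0.122,0],[0,0.0856,0.122,0],[0,0.0856,0.122,0],[0,0.0856,0.122,0],[0,0.0856,0.122,0],[0,0.0856,0.122,0],[0,0,0,0],[0,0,0,0]]])

```text
time: 3.15
tool_pos: [0.584, -0.012, 0.2048]
ee_rot: [-2.154, 1.569, 2.6]
wrist_force: [0.3, 0.0, -0.0]
width: 0.0472
```

```bash
python3 - <<'E'
from h import *
from scipy.spatial.transform import Rotation as R
o=robot.get_obs(); print(o['tool_pos'],o['wrist_force'],R.from_euler('xyz',o['ee_rot']).as_matrix().round(4),o['time'],o['width'])
E
```

```text
[ 0.58404491 -0.01199101  0.20482296] [ 0.33937985  0.03923793 -0.0066005 ] [[-1.500e-03  9.991e-01  4.210e-02]
 [ 9.000e-04  4.210e-02 -9.991e-01]
 [-1.000e+00 -1.400e-03 -1.000e-03]] 3.15 0.047158837426497
```

Emit:
drive_tool(commands=[[[0.112,0,0,0],[0.112,0,0,0],[0.112,0,0,0],[0.112,0,0,0],[0.1,0,0,0],[0.004,0,0,0],[0.004,0,0,0],[0,0,0,0]]])

```text
time: 3.95
tool_pos: [0.5852, -0.0111, 0.0686]
ee_rot: [1.483, 1.567, -0.045]
wrist_force: [0.2, -0.1, 0.4]
width: 0.047
```

Emit:
drive_tool(commands=[[[0.008,0,0,0],[0.006,0,0,0],[0,0,0,0]]])

```text
time: 4.25
tool_pos: [0.5844, -0.0117, 0.0635]
ee_rot: [1.578, 1.57, 0.049]
wrist_force: [-0.5, -0.1, -0.9]
width: 0.047
```

Emit:
drive_tool(commands=[[[0.006,0,0,0],[0.004,0,0,0],[0,0,0,0]]])

```text
time: 4.55
tool_pos: [0.5842, -0.0117, 0.0603]
ee_rot: [-2.698, 1.571, 2.055]
wrist_force: [0.0, -0.2, -0.2]
width: 0.0471
```

Emit:
drive_tool(commands=[[[0.004,0,0,0],[0,0,0,0]]])

```text
time: 4.75
tool_pos: [0.5842, -0.0117, 0.0601]
ee_rot: [1.333, 1.57, -0.197]
wrist_force: [-0.4, -0.3, 3.1]
width: 0.0468
```

Emit:
drive_tool(commands=[[[0.004,0,0,0],[0,0,0,0]]])

```text
time: 4.95
tool_pos: [0.5843, -0.0118, 0.06]
ee_rot: [1.189, 1.57, -0.34]
wrist_force: [-2.7, 0.4, 6.9]
width: 0.047
```

Emit:
drive_tool(commands=[[[0,0,-0.012,0],[0,0,-0.016,0],[0,0,-0.02,0],[0,0,-0.012,0],[0,0,0,0]]])

```text
time: 5.45
tool_pos: [0.5838, 0.0037, 0.06]
ee_rot: [1.54, 1.57, 0.011]
wrist_force: [-2.7, 1.0, 7.9]
width: 0.0471
```

```bash
python3 - <<'E'
from h import *
s=imaging.snapshot('scene'); crop(s,'scene','scene2.png')
E
```

```text
(no output)
```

View pics/scene2.png

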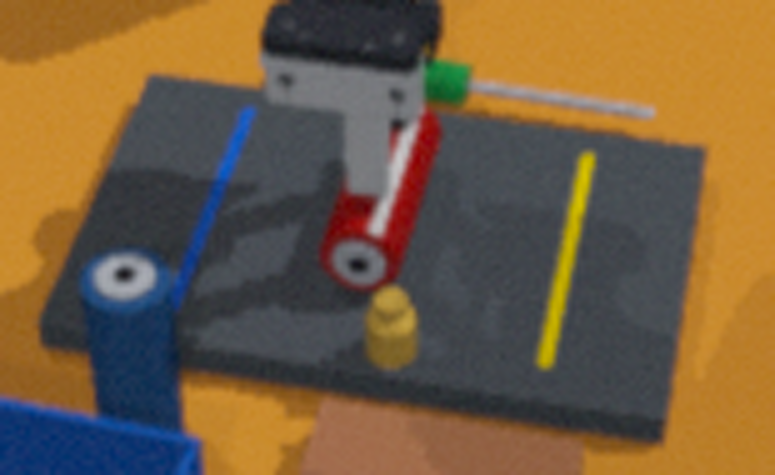

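The stripe has turned toward yellow, so it rolls. Finishing this stroke and then regripping behind.

Emit:
drive_tool(commands=[[[0,0,-0.012,0],[0,0,-0.02,0],[0,0,-0.016,0],[0,0,-0.012,0],[0,0,0,0],[-0.024,0,0,0],[0,0,0.03,0],[0,0,0.03,0],[0,0,0,0]]])

```text
time: 6.4
tool_pos: [0.5834, 0.002, 0.0639]
ee_rot: [-1.188, 1.57, -2.719]
wrist_force: [-0.4, 0.7, 0.2]
width: 0.0467
```

```bash
python3 - <<'E'
from h import *
s=imaging.snapshot('scene'); crop(s,'scene','scene3.png');s=imaging.snapshot('top'); crop(s,'top','top3.png'); lane(s)
E
```

```text
Traceback (most recent call last):
  File "h.py", line 51, in lane
    cv2.fillConvexPoly(hull,cv2.convexHull(p),1)
    ~~~~~~~~~~~~~~~~~~^^^^^^^^^^^^^^^^^^^^^^^^^^
cv2.error: OpenCV(4.12.0) /io/opencv/modules/imgproc/src/drawing.cpp:2404: error: (-215:Assertion failed) points.checkVector(2, CV_32S) >= 0 in function 'fillConvexPoly'
```

View pics/scene3.png

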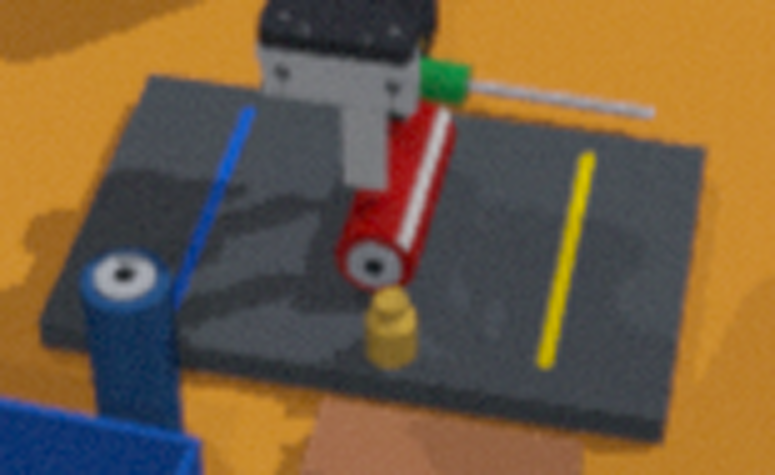

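View pics/top3.png

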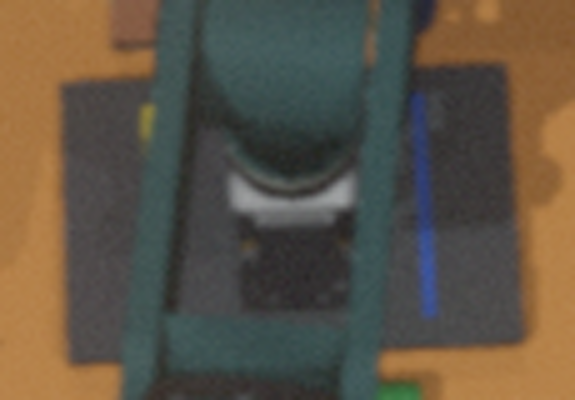

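Emit:
drive_tool(commands=[[[0.016,0,0,0],[0.008,0,0,0],[0,0,-0.012,0],[0,0,-0.02,0],[0,0,-0.024,0],[0,0,-0.024,0],[0,0,-0.024,0],[0,0,-0.016,0],[0,0,-0.008,0],[0,0,0,0],[-0.024,0,0,0],[0,0,0.03,0],[0,0,0.034,0],[0,0,0,0]]])

```text
time: 7.9
tool_pos: [0.5826, 0.0179, 0.0639]
ee_rot: [-1.182, 1.57, -2.713]
wrist_force: [-0.8, 0.2, -0.5]
width: 0.047
```

```bash
cat >> h.py <<'E'
def face(s,show=None):
    hsv=cv2.cvtColor(s['pixels'],cv2.COLOR_RGB2HSV).astype(int);H,S,V=hsv[...,0],hsv[...,1],hsv[...,2]
    win=np.zeros(H.shape,bool); win[205:250,235:320]=1
    red=(((H<8)|(H>172))&(S>110)&win).astype(np.uint8)
    n,l,st,c=cv2.connectedComponentsWithStats(red); k=1+np.argmax(st[1:,4]); 
    p=np.argwhere(l==k)[:,::-1].astype(np.float32)
    print('red px n',len(p),'lowest row',p[:,1].max(),'bbox',p.min(0),p.max(0))
    for z in (.02,.04): print(onplane(s,p[p[:,1]==p[:,1].max()].mean(0),z).round(4))
E
python3 - <<'E'
from h import *
s=imaging.snapshot('scene'); crop(s,'scene','scene4.png')
for n,p in [('start',(343,262)),('s3',(373,266))]: print(n,onplane(s,(p[0]/5+185-.4,p[1]/5+180-.4),.04))
E
```

```text
start [[ 0.63754982 -0.00255603  0.04      ]]
s3 [[0.63664279 0.01195178 0.04      ]]
```

View pics/scene4.png

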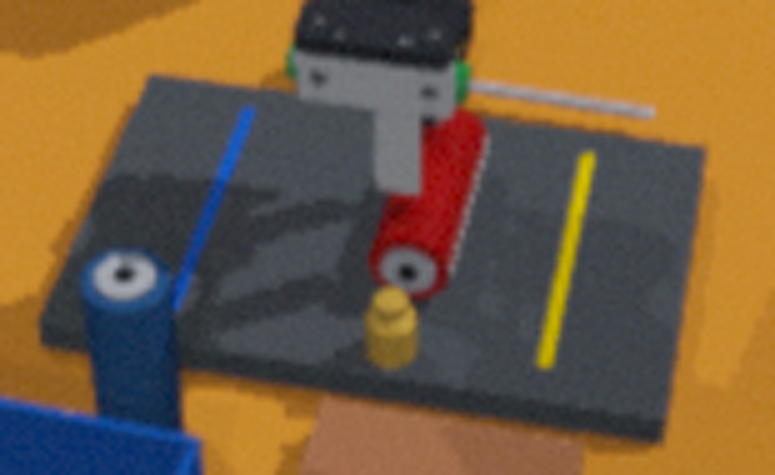

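Emit:
drive_tool(commands=[[[0.016,0,0,0],[0.008,0,0,0],[0,0,-0.012,0],[0,0,-0.02,0],[0,0,-0.024,0],[0,0,-0.024,0],[0,0,-0.024,0],[0,0,-0.016,0],[0,0,-0.008,0],[0,0,0,0],[-0.024,0,0,0],[0,0,0.03,0],[0,0,0.034,0],[0,0,0,0]]])

```text
time: 9.35
tool_pos: [0.582, 0.0338, 0.0639]
ee_rot: [-1.16, 1.57, -2.691]
wrist_force: [0.2, 1.2, -0.4]
width: 0.0471
```

Emit:
drive_tool(commands=[[[0.016,0,0,0],[0.008,0,0,0],[0,0,-0.012,0],[0,0,-0.02,0],[0,0,-0.024,0],[0,0,-0.024,0],[0,0,-0.024,0],[0,0,-0.016,0],[0,0,-0.008,0],[0,0,0,0],[-0.024,0,0,0],[0,0,0.03,0],[0,0,0.034,0],[0,0,0,0]]])

```text
time: 10.75
tool_pos: [0.5813, 0.0498, 0.0638]
ee_rot: [-1.176, 1.57, -2.707]
wrist_force: [1.3, 0.0, 0.5]
width: 0.0472
```

```bash
python3 - <<'E'
from h import *
s=imaging.snapshot('scene'); crop(s,'scene','scene5.png')
print(onplane(s,(408/5+184.6,272/5+179.6),.04))
E
```

```text
[[0.63645612 0.02900846 0.04      ]]
```

View pics/scene5.png

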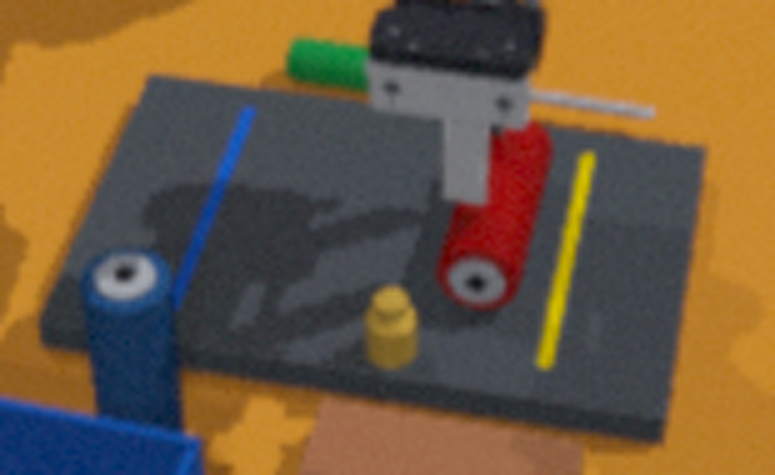

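Emit:
drive_tool(commands=[[[0.016,0,0,0],[0.008,0,0,0],[0,0,-0.012,0],[0,0,-0.02,0],[0,0,-0.024,0],[0,0,-0.024,0],[0,0,-0.024,0],[0,0,-0.016,0],[0,0,-0.008,0],[0,0,0,0],[-0.024,0,0,0],[0,0,0.03,0],[0,0,0.034,0],[0,0,0,0]]])

```text
time: 12.2
tool_pos: [0.5806, 0.0658, 0.0639]
ee_rot: [-1.158, 1.57, -2.689]
wrist_force: [-0.0, -0.4, -1.0]
width: 0.0471
```

Emit:
drive_tool(commands=[[[0.016,0,0,0],[0.008,0,0,0],[0,0,-0.012,0],[0,0,-0.02,0],[0,0,-0.024,0],[0,0,-0.024,0],[0,0,-0.02,0],[0,0,-0.008,0],[0,0,0,0],[0,0,0,0],[-0.024,0,0,0],[0,0,0,0]]])

```text
time: 13.4
tool_pos: [0.5801, 0.0944, 0.065]
ee_rot: [1.787, 1.57, 0.258]
wrist_force: [1.7, -0.4, -0.2]
width: 0.0469
```

Emit:
drive_tool(commands=[[[-0.12,0,0,0],[-0.16,0,0,0],[-0.16,0,0,0],[0,0,-0.16,0],[0,0,-0.16,0],[0,0,-0.16,0],[0,0,-0.16,0],[0,0,-0.16,0],[0,0,-0.16,0],[0,0,0,0]]])

```text
time: 14.4
tool_pos: [0.5682, 0.3388, 0.1728]
ee_rot: [-2.158, 1.568, 2.602]
wrist_force: [0.3, 0.2, 0.2]
width: 0.0472
```

```bash
python3 - <<'E'
from h import *
s=imaging.snapshot('scene'); crop(s,'scene','scene6.png'); print(onplane(s,(477/5+184.6,281/5+179.6),.04))
s=imaging.snapshot('top'); crop(s,'top','top6.png'); 
try: lane(s)
except Exception as e: print(e)
E
```

```text
[[0.63426416 0.06189653 0.04      ]]
roller@0.040 n 390 mean [0.5844 0.0919] mid [0.5842 0.0919] ang deg 2.84 len [0.1036 0.0404]
roller@0.050 n 390 mean [0.5823 0.0911] mid [0.5821 0.0911] ang deg 2.84 len [0.1028 0.0401]
stripe@.06 n 1 mean [0.5291 0.0928] mid [0.5291 0.0928] ang deg 0.0 len [0. 0.]
```

View pics/scene6.png

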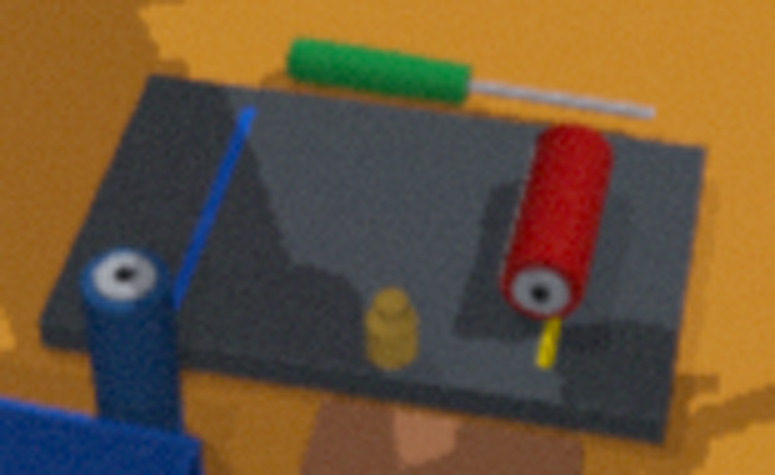

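View pics/top6.png

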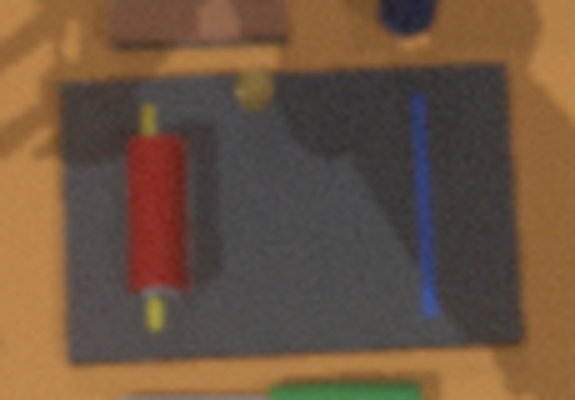

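Emit:
drive_tool(commands=[[[0,0,0.16,0],[0,0,0.16,0],[0,0,0.16,0],[0,0,0.16,0],[0,0,0.16,0],[0,0.012,0.16,0],[0,0,0.048,0],[0.16,0,0,0],[0.16,0,0,0],[0.1,0,0,0],[0.008,0,0,0],[0,0,0,0],[0,0,0,0]]])

```text
time: 15.8
tool_pos: [0.5847, 0.0824, 0.0698]
ee_rot: [1.613, 1.567, 0.083]
wrist_force: [-0.5, -0.6, 0.7]
width: 0.0471
```

Emit:
drive_tool(commands=[[[0.008,0,-0.016,0],[0.006,0,0,0],[0,0,0,0],[0,0,0,0]]])

```text
time: 16.2
tool_pos: [0.5832, 0.0865, 0.0643]
ee_rot: [1.63, 1.57, 0.101]
wrist_force: [-0.1, -0.3, 0.6]
width: 0.047
```

Emit:
drive_tool(commands=[[[0.012,0,0,0],[0.008,0,0,0],[0.004,0,0,0],[0,0,0,0]]])

```text
time: 16.6
tool_pos: [0.5834, 0.0864, 0.06]
ee_rot: [1.701, 1.57, 0.172]
wrist_force: [-3.8, -0.5, 7.8]
width: 0.0469
```

Good contact (8 N). Push 10.5 mm, then lift and swing away.

Emit:
drive_tool(commands=[[[0,0,-0.008,0],[0,0,-0.012,0],[0,0,-0.012,0],[0,0,-0.01,0],[0,0,0,0],[0,0,0,0]]])

```text
time: 17.2
tool_pos: [0.5831, 0.0971, 0.06]
ee_rot: [1.787, 1.569, 0.257]
wrist_force: [-3.1, 0.7, 7.2]
width: 0.0471
```

Emit:
drive_tool(commands=[[[-0.02,0,0,0],[-0.12,0,0,0],[-0.16,0,0,0],[-0.16,0,0,0],[0,0,-0.16,0],[0,0,-0.16,0],[0,0,-0.16,0],[0,0,-0.16,0],[0,0,-0.16,0],[0,0,-0.16,0],[0,0,0,0],[0,0,0,0]]])

```text
time: 18.4
tool_pos: [0.5723, 0.3371, 0.1721]
ee_rot: [-0.757, 1.569, -2.285]
wrist_force: [0.5, 0.4, 0.6]
width: 0.0472
```

```bash
python3 - <<'E'
from h import *
s=imaging.snapshot('scene'); crop(s,'scene','scene7.png'); print('prev face',onplane(s,(540/5+184.6,292/5+179.6),.04))
s=imaging.snapshot('top'); crop(s,'top','top7.png'); lane(s)
hsv=cv2.cvtColor(s['pixels'],cv2.COLOR_RGB2HSV).astype(int);H,S,V=hsv[...,0],hsv[...,1],hsv[...,2]
y=(H>20)&(H<38)&(S>90); w=np.zeros_like(y)
for r in [(153,162),(193,203)]:
    w[:]=0; w[r[0]:r[1],212:228]=1
    p=np.argwhere(y&w)[:,::-1]; print(r,len(p),onplane(s,p.mean(0),.02) if len(p) else '')
E
```

```text
prev face [[0.63407458 0.09198973 0.04      ]]
roller@0.040 n 357 mean [0.5861 0.0993] mid [0.5855 0.0993] ang deg 2.38 len [0.1008 0.0373]
roller@0.050 n 357 mean [0.584  0.0985] mid [0.5834 0.0984] ang deg 2.38 len [0.1   0.037]
stripe@.06 none
(153, 162) 16 [[0.65342516 0.10041209 0.02      ]]
(193, 203) 25 [[0.52234293 0.0940741  0.02      ]]
```

View pics/scene7.png

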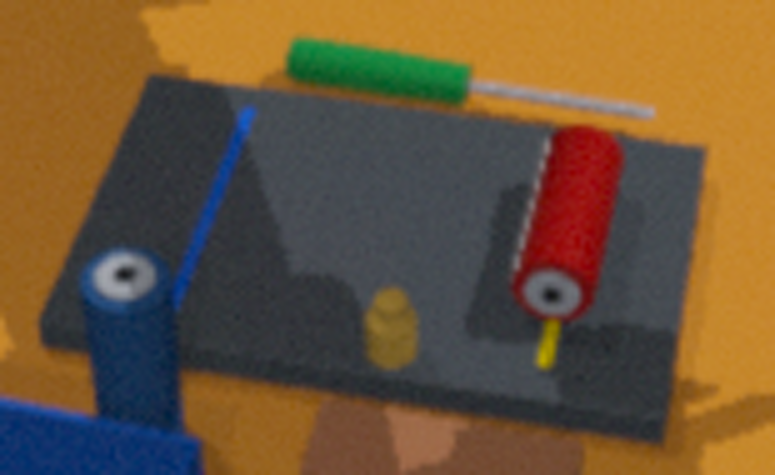

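View pics/top7.png

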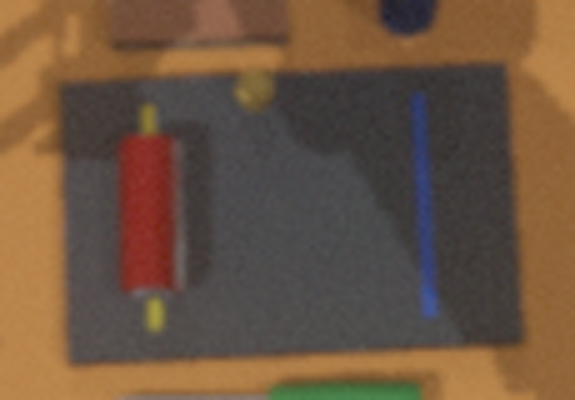

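```bash
python3 - <<'E'
from h import *
# top: red-ness (R-G) sub-pixel left edge + any non-plate brightness for right edge
s=imaging.snapshot('top'); a=s['pixels'].astype(float)
b=a[164:190,205:245]; rg=(b[...,0]-b[...,1]).mean(0); br=b.max(2).mean(0)
print(np.c_[np.arange(205,245),rg.round(),br.round()][5:28].astype(int).tolist())
s=imaging.snapshot('scene'); p=s['pixels']; hsv=cv2.cvtColor(p,cv2.COLOR_RGB2HSV)
c=p[222:248,280:312].astype(int); S=hsv[222:248,280:312,1]
g=((S<80)&(c.max(2)>95)).astype(np.uint8); n,l,st,ce=cv2.connectedComponentsWithStats(g)
print(st,ce+[280,222])
d=c.max(2)
for k in range(1,n):
    if st[k,4]>20: 
        h=cv2.convexHull(np.argwhere(l==k)[:,::-1].astype(np.int32)); M=cv2.moments(h); q=(M['m10']/M['m00']+280,M['m01']/M['m00']+222); print('face',q,onplane(s,q,.04))
H=hsv[...,0];y=(H>20)&(H<38)&(hsv[...,1]>120); w=np.zeros_like(y);w[246:254,286:300]=1
q=np.argwhere(y&w)[:,::-1]; print('stub',len(q),onplane(s,q.mean(0),.02))
E
```

```text
[[210, 7, 79], [211, 8, 77], [212, 11, 78], [213, 28, 88], [214, 58, 109], [215, 81, 126], [216, 89, 134], [217, 92, 138], [218, 93, 139], [219, 91, 138], [220, 89, 135], [221, 86, 129], [222, 80, 123], [223, 70, 114], [224, 50, 108], [225, 27, 103], [226, 12, 90], [227, 7, 73], [228, 7, 66], [229, 7, 66], [230, 7, 65], [231, 5, 67], [232, 4, 72]]
[[  0   0  32  26 759]
 [  9   1   2   7   7]
 [  8   9   1   3   3]
 [ 10  12  11   9  63]] [[295.6284585  234.29512516]
 [289.42857143 226.        ]
 [288.         232.        ]
 [294.98412698 238.03174603]]
face (294.9872773536896, 238.07888040712467) [[0.63295243 0.09743737 0.04      ]]
stub 27 [[0.64953341 0.09950044 0.02      ]]
```

```bash
python3 - <<'E'
from h import *
s=imaging.snapshot('top')
for u in (213.7,219.93,226.15): print(onplane(s,(u,177),.04), onplane(s,(u,177),.02))
a=s['pixels'].astype(float)
for r in [(156,161),(196,200)]:
    b=a[r[0]:r[1],213:229]; w=(b[...,0]-b[...,2]).mean(0); w-=np.median(w);w[w<8]=0; u=(w*np.arange(213,229)).sum()/w.sum(); print(r,u,onplane(s,(u,sum(r)/2-.5),.02))
E
```

```text
[[0.58523989 0.1155201  0.04      ]] [[0.5894762  0.11745564 0.02      ]]
[[0.58521463 0.09532024 0.04      ]] [[0.58945057 0.09695553 0.02      ]]
[[0.58518941 0.07514986 0.04      ]] [[0.58942497 0.07648534 0.02      ]]
(156, 161) 219.08729281767953 [[0.65385229 0.10054255 0.02      ]]
(196, 200) 220.52610261026103 [[0.52108632 0.09416958 0.02      ]]
```

Both views put the roller 1.5–2 mm short of the line; one small correcting stroke.

Emit:
drive_tool(commands=[[[0,0,0.16,0],[0,0,0.16,0],[0,0,0.16,0],[0,0,0.16,0],[0,0,0.16,0],[0,0,0.16,0],[0,0,0.012,0],[0.16,0,0,0],[0.16,0,0,0],[0.1,0,0,0],[0.012,0,0,0],[0,0,0,0],[0,0,0,0],[0,0,0,0]]])

```text
time: 20.05
tool_pos: [0.5842, 0.0941, 0.0673]
ee_rot: [1.638, 1.567, 0.109]
wrist_force: [0.3, -0.5, 0.7]
width: 0.0469
```

Emit:
drive_tool(commands=[[[0.012,0,0,0],[0.008,0,0,0],[0.006,0,0,0],[0,0,0,0],[0,0,0,0]]])

```text
time: 20.55
tool_pos: [0.5832, 0.094, 0.0601]
ee_rot: [1.703, 1.569, 0.174]
wrist_force: [-2.7, -0.6, 5.8]
width: 0.0467
```

Emit:
drive_tool(commands=[[[0,0,-0.005,0],[0,0,-0.005,0],[0,0,-0.004,0],[0,0,0,0],[0,0,0,0]]])

```text
time: 21.05
tool_pos: [0.5831, 0.0976, 0.0601]
ee_rot: [1.813, 1.569, 0.284]
wrist_force: [-1.9, 0.1, 5.7]
width: 0.0469
```

Emit:
drive_tool(commands=[[[-0.02,0,0,0],[-0.12,0,0,0],[-0.16,0,0,0],[-0.16,0,0,0],[0,0,-0.16,0],[0,0,-0.16,0],[0,0,-0.16,0],[0,0,-0.16,0],[0,0,-0.16,0],[0,0,-0.16,0],[0,0,0,0],[0,0,0,0]]])

```text
time: 22.25
tool_pos: [0.5723, 0.3377, 0.1729]
ee_rot: [-0.604, 1.57, -2.131]
wrist_force: [1.6, -0.1, 1.5]
width: 0.047
```

```bash
python3 - <<'E'
from h import *
s=imaging.snapshot('top'); crop(s,'top','top8.png'); a=s['pixels'].astype(float)
def row(r):
    b=a[r[0]:r[1],205:245]; rg=(b[...,0]-b[...,1]).mean(0); br=b.max(2).mean(0)
    i=np.argmax(rg>50); L=205+i-1+(50-rg[i-1])/(rg[i]-rg[i-1])
    j=np.where(br>87)[0].max() if 1 else 0
    j=[k for k in range(15,35) if br[k]>=87 and br[k+1]<87][0]; Rr=205+j+(br[j]-87)/(br[j]-br[j+1])
    v=sum(r)/2-.5
    return onplane(s,((L+Rr)/2,v),.04)[0].round(4), (onplane(s,(L,v),.04)-onplane(s,(Rr,v),.04))[0,1].round(4)
for r in [(164,190),(163,176),(177,190)]: print(r,row(r))
s=imaging.snapshot('scene'); crop(s,'scene','scene8.png'); p=s['pixels']; hsv=cv2.cvtColor(p,cv2.COLOR_RGB2HSV)
c=p[222:248,280:312].astype(int); S=hsv[222:248,280:312,1]
g=((S<80)&(c.max(2)>95)).astype(np.uint8); n,l,st,ce=cv2.connectedComponentsWithStats(g)
k=1+np.argmax(st[1:,4]);h=cv2.convexHull(np.argwhere(l==k)[:,::-1].astype(np.int32)); M=cv2.moments(h); q=(M['m10']/M['m00']+280,M['m01']/M['m00']+222); print('face',q,onplane(s,q,.04))
E
```

```text
(164, 190) (array([0.5869, 0.0972, 0.04  ]), np.float64(0.0401))
(163, 176) (array([0.6118, 0.098 , 0.04  ]), np.float64(0.0398))
(177, 190) (array([0.5654, 0.0966, 0.04  ]), np.float64(0.0404))
face (295.82338308457713, 238.17412935323384) [[0.63277717 0.09938687 0.04      ]]
```

View pics/top8.png

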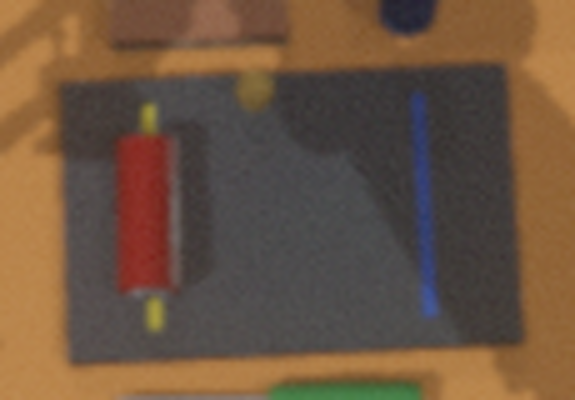

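View pics/scene8.png

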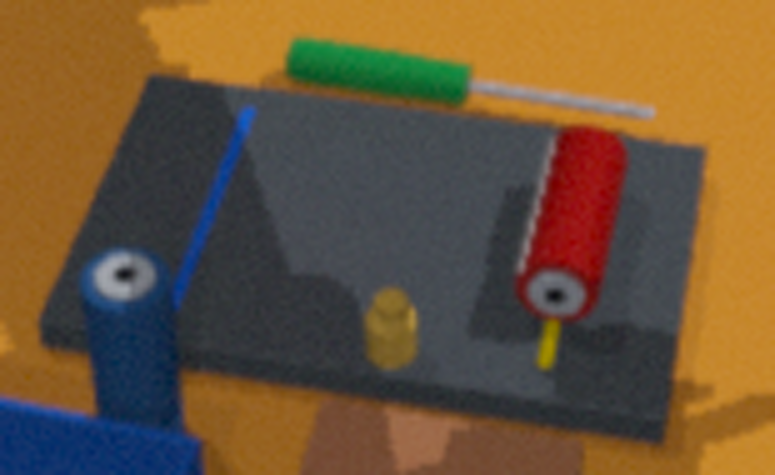

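```bash
python3 -c "
from bench import robot
print(robot.get_obs()['time']); print(robot.close_job())"
```

```text
22.35
the job is handed in; nothing more can be done
None
```

The red roller now lies at rest along the yellow line, and I handed the job in at 22.4 s. I rolled it there with eight light strokes of the fingertips on its top: five or six long ones and two short corrections, the last about 3.5 mm of tip travel. Measured forces stayed around 6–8 N. The chalk stripe turned as the roller moved, so it rolled rather than slid.

- **Position over the line:** the last check from the top camera puts the axis at y ≈ 97.2 mm, against about 97.3 mm for the line. The scene camera reads about +0.6 mm. The two views differ by under 1 mm, within the 2 mm calibration.
- **Before the last stroke:** both views showed the roller 1.5–2 mm short. My first mask-based reading had missed this because the stripe hid one edge of the roller.
- **Angle:** a rough reading of the roller's direction after the final stroke was about 1.7°, against about 2.6° for the line. The same quantity read 2.4–2.9° in the earlier, better fits. I did not re-measure it finely.
- **Along the line:** the roller's middle is within a few millimetres of the line's middle.
- **Rest of the bench:** the brass weight, spare roller, blue line and screwdriver look unmoved in the last pictures. I did not measure the hammer, oil and mug again, but the hand never went near them at low height. The hand ended about 0.24 m to the left of the roller at 0.17 m height, touching nothing.

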